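Hold the test kiln's sprung lid at its vent mark

TASK

Vent the little test kiln: take its lid by the handle, lift it against the hinge spring and hold it still with the lid's pointer level with one of the two clamps on the quadrant - the lower clamp if the heater switch is on, the upper clamp if it is off - and finish while still holding the lid there by its handle, since the spring would shut it. Do not let the lid fall shut, and leave the switch, the clamps and the things on the bench as they are.

Things in the scene. Friction and masses are not known exactly. Their poses are not given: they have to be found in the camera images.
- kiln: bench test kiln, fixed: 240 x 240 mm steel-jacketed body, rim 165 mm above the bench. Origin at the centre of its underside; +x from front (handle, control box) to back (hinge), +y to its left; yaw up to 0.3 rad. The hinge axis runs along y, 122 mm behind the centre, 165 mm up. A control box with sloping panel stands out 80 mm in front below the handle, top edge 110 mm up
- lid (a joint): lid angle in rad: 0 shut, grows as the front is lifted. Lid 242 mm deep, 240 wide, 35 thick, on the rim. Gravity and spring (1.0 N m shut, + 2.0 N m per rad) shut it: 6 to 9 N up at the handle starts it, 8 to 14 N holds it at the clamps; let go, it falls shut. Open by q, the handle's centre is 284.7 mm from the hinge axis at an elevation of q + 0.070 rad, on the kiln's -x side
- handle: the lid's handle: a round wooden grip, 15 mm thick, 84 mm long along the kiln's y, turning freely on its rod between two 8 mm steel legs 47 mm either side of the middle. Origin at the middle of the grip, on its centre line: 42 mm in front of the lid's steel edge, 185 mm above the bench when shut. Free above and below: can be pinched from above across the kiln's x
- pointer (a point): tip of the lid's pointer, a flat steel blade on the lid's left edge, 195 mm from the hinge axis and 133 mm left of the kiln's middle; at elevation q above the hinge when the lid is open by q
- low_index (a joint): lid angle in rad at which the pointer is level with the lower clamp (0.17 to 0.27). A small dark steel block with brass thumbscrew on the quadrant, the upright aluminium arc 133 mm left of the kiln's middle, 4 mm thick, 197 to 217 mm from the hinge axis, up to 145 mm above the rim, dashes every 5 degrees. Tight; it marks the angle but does not carry the lid
- low_mark (a point): arrow tip of the lower clamp; the lid's pointer tip comes to this point when the lid is level with it
- high_index (a joint): the same for the upper clamp, an identical one higher on the arc (0.42 to 0.54 rad)
- high_mark (a point): arrow tip of the upper clamp
- switch (a joint): heater switch, a black rotary bar knob (44 mm bar on a white disc, white line at its pointing end) on the right half of the sloping panel, 75 mm right of the kiln's middle. 0 = ON: the bar points to the kiln's right and up the slope (two o'clock, seen from the front); 2.09 rad = OFF: it points to the kiln's left and up the slope (ten o'clock). It always rests at one of the two
- switch_tip (a point): pointing end of the switch's bar, 29 mm from its axis
- bowl: terracotta bowl, 116 mm wide, 60 mm high, loose on the bench to the right of the kiln; origin at the centre of its underside
- jar: white glaze jar, 72 mm across, 85 mm high, loose to the left of the kiln; origin at the centre of its underside
- post: cream kiln-shelf post, 38 mm across, 50 mm high, loose in front of the kiln to the left; origin at the centre of its underside
Not all that is in view belongs to the job. There is more than one size of the bowl; the job needs the smallest.

How it is judged:
By the outcome, as a careful person would: the job done as asked, in the order asked, and still so for the second after the job is handed in, while the arm keeps its last pose, push and grip.
It also fails if it takes over 32 s, if anything falls off the work surface, if the arm or the gripper's body presses on something with over 40 N, if the wrist force passes 120 N, or if a joint passes its speed limit or range.

ROBOT

A 6-joint arm with a two-finger parallel gripper is mounted at the origin on the work surface. World frame = base frame: x ahead of the robot, y to its left, z up, the work surface at z = 0. Lengths are in m, angles in degrees, forces in N, time in s.
With the tool pointing down it reaches from about 0.325 to 0.85 m from the base axis. Payload 4.4 kg.
Tool frame: the origin (TCP) lies at the centre of the arm's flange, where the gripper is bolted on; the fingertips stand 199 mm ahead of it and the grasp point (between the pads) lies 180 mm ahead of it (manip.pinch_z is the distance from the TCP to the grasp point, in m); z points along the fingers, y is the line along which they close (so a half turn about z gives the same grasp; the last joint's range is limited). The gripper opens to 94 mm and grips with 3 to 60 N. Pads are 16 mm wide; open, the fingers measure 119 mm over their backs; the gripper's body (75 mm by 177 mm) begins 78 mm behind the grasp point.
Start: joints at [-74.742, 11.837, 88.321, -0, 79.842, -8.623], TCP at [0.233, -0.526, 0.405] pointing down, gripper open.
Joint ranges: [-156.59, 156.59], [-49.26, 127.26], [12.9, 141.05], [-63.56, 243.56], [4.71, 150.69], [-161.64, 161.64]. Speed limits (degrees/s): [159.86, 159.86, 180, 180, 180, 180].

INTERFACE

Orientations are given as [roll, pitch, yaw] about the fixed x, y, z axes, in that order (R = Rz(yaw) Ry(pitch) Rx(roll)).
In Python, from plant import readout, eyes, job, manip gives the robot as it stands. The module is installed in compiled form; this text tells all that it offers.
- The arm moves only by the tool play_rows, never from a script. Its argument "rows" is a list of rows, each an object with "xyz": the shift along the world's x, y, z in mm, a list of three; "twist": the turn, a rotation vector about the world's x, y, z in degrees, a list of three. A call has 1 to 10 rows; each row is the pose to reach, as a shift and turn from the pose commanded when the call began; what a row does not reach only later rows make up. A row lasts 1/8 s, in which the tool goes at most 62.5 mm and 10.7 degrees, less where a joint would pass 70% of its speed; a pose out of reach is approached as far as the arm can. A call with a gripper value outside its range is refused whole. "hand" is the finger opening in mm, from 0 to 94, set as the call begins (left out, the last holds). The fingers move at their own pace and stop on an object; "squeeze" is the grip in N (left out, the last holds). Time passes only in rows, so rows that repeat a pose let the fingers close. It gives the time, the measured TCP pose, the force, the opening and the grip force at its end, in the units of the state.
- readout.sense(): the state, without advancing time (a new reading comes with each control period).
- eyes.grab_frame(name): name is "scene" or "top"; returns a dict with "image" (384x512x3 uint8, blue, green, red), "K" (3x3 intrinsics, pixels), "position" and "rotation" of the camera in the world. Camera axes: x right, y down, z forward; pixel columns grow to the right and rows downward; lengths in m; the calibration is good to about 2 mm. A picture is of the moment at which its call begins. There is no depth.
- job.finish_job(): hands the job in; it is judged then, once.
The state is a dict: "t": time; "q": joint angles; "qvel": joint speeds; "joint_efforts": joint torques, N m; "tool_pos": TCP position; "orientation": TCP orientation; "contact_force": force on the tool from outside, world axes, zero at the start; "wrist_torque": the same for the moment, N m; "opening": finger opening in m; "finger_force": force on a finger pad.
Only numpy, scipy, OpenCV 4.12 (cv2) and the standard library are available. Lean on these libraries where they do the work, as an engineer would, in place of code of your own. Each camera call takes 0.05 s, during which the arm holds its last target. There are 200 camera calls.

## Working session

There is one attempt and no reset: what is moved stays moved. The work goes in short steps, Python scripts to look and compute and a tool call to move; the robot and the scene stay as the last step left them, time stands still between calls to the robot, and variables do not carry over. Pictures are saved under pics/ and viewed, at most 10 in all, crops included, and the job is handed in when it is done.

Besides the shell and the picture viewer there is one more tool, called after "Call:" by a JSON object that holds its "op" and its "data". play_rows: Moves the arm, as the interface text tells. Its arguments: {"type":"object","properties":{"rows":{"type":"array"},"hand":{"type":"number"},"squeeze":{"type":"number"}},"required":["rows"]}

```bash
mkdir -p pics; python3 - <<'E'
from plant import readout, eyes
import cv2,pickle
for n in("scene","top"):
    f=eyes.grab_frame(n);pickle.dump(f,open(n+".pkl","wb"));cv2.imwrite(f"pics/{n}0.png",f["image"]);print(n,f["K"],f["position"],f["rotation"])
print(readout.sense())
E
```

```text
scene [[349.2504486    0.         251.30770594]
 [  0.         349.2504486  186.2923882 ]
 [  0.           0.           1.        ]] [ 0.96943446 -0.3599835   0.88930423] [-145.10720769   -0.74299092   47.16881195]
top [[404.00097308   0.         261.16820837]
 [  0.         404.00097308 192.07810306]
 [  0.           0.           1.        ]] [0.48984582 0.0151096  1.1087658 ] [-175.19816248   -0.23153681  -90.97517464]
{'t': 0.1, 'q': array([-7.47410667e+01,  1.18810480e+01,  8.83932820e+01, -2.25178866e-03,
        7.98431195e+01, -8.62535409e+00]), 'qvel': array([-0.07860046, -0.11061132, -0.28300773, -0.05863463, -0.04921414,
        0.00103804]), 'joint_efforts': array([ 6.89696280e-04, -3.71859956e+01, -2.82295203e+01,  7.00891810e-02,
        3.11761571e-02, -5.33543368e-05]), 'tool_pos': array([ 0.23269255, -0.52547283,  0.40361744]), 'orientation': array([-1.79883547e+02, -1.54236041e-02,  2.38846710e+01]), 'contact_force': array([-1.33496238, -0.94575568, -0.16967108]), 'wrist_torque': array([ 0.00553468, -0.00030369, -0.01147986]), 'finger_force': 0.0, 'opening': 0.0938441131091488}
```

View pics/scene0.png

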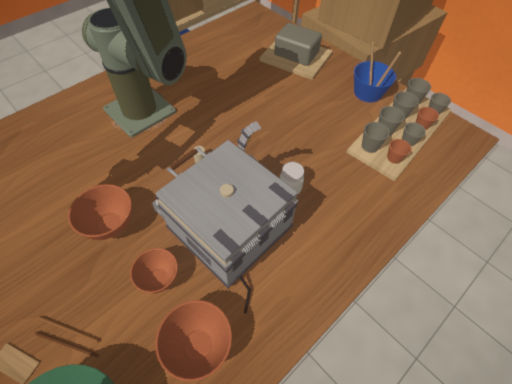

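View pics/top0.png

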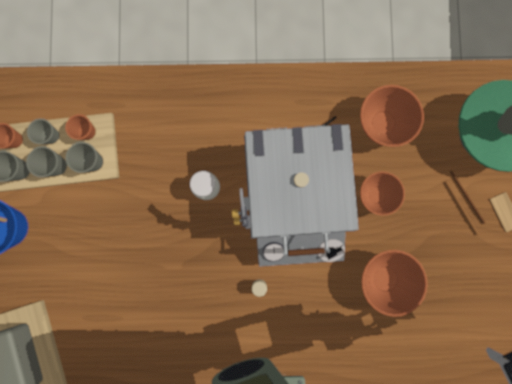

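The scene image shows the kiln with its hinge away from the robot. In the top image the lid's corners are at about (246,132), (349,125), (357,230) and (250,237). The handle is near (306,251), the switch near (333,250) and the quadrant near (243,210). Next I'll zoom in.

```bash
cat > h.py <<'E'
import numpy as np,cv2,pickle
from scipy.spatial.transform import Rotation as R
def proj(f,P):
    c=R.from_euler('xyz',f["rotation"],degrees=True).inv().apply(np.atleast_2d(P)-f["position"]);p=c@np.array(f["K"]).T;return p[:,:2]/p[:,2:]
def back(f,uv,z):
    d=R.from_euler('xyz',f["rotation"],degrees=True).apply(np.linalg.solve(f["K"],[uv[0],uv[1],1]));return f["position"]+d*(z-f["position"][2])/d[2]
def kw(k,P): # k=x,y,yaw
    return R.from_euler('z',k[2]).apply(np.atleast_2d(P))+[k[0],k[1],0]
def lidpt(r,e,y): return np.array([.122-r*np.cos(e),y,.165+r*np.sin(e)])
E
python3 - <<'E'
from h import *
t=pickle.load(open("top.pkl","rb"))
for uv,z in[((246,132),.2),((349,125),.2),((357,230),.2),((250,237),.2)]: print(back(t,uv,z))
a=cv2.resize(t["image"][190:280,225:365],None,fx=5.6,fy=5.6,interpolation=cv2.INTER_CUBIC);cv2.imwrite("pics/c1.png",a)
E
```

```text
[0.70446746 0.04245659 0.2       ]
[ 0.716974  -0.1937123  0.2      ]
[ 0.4772282  -0.20322055  0.2       ]
[0.46573564 0.03682542 0.2       ]
```

View pics/c1.png

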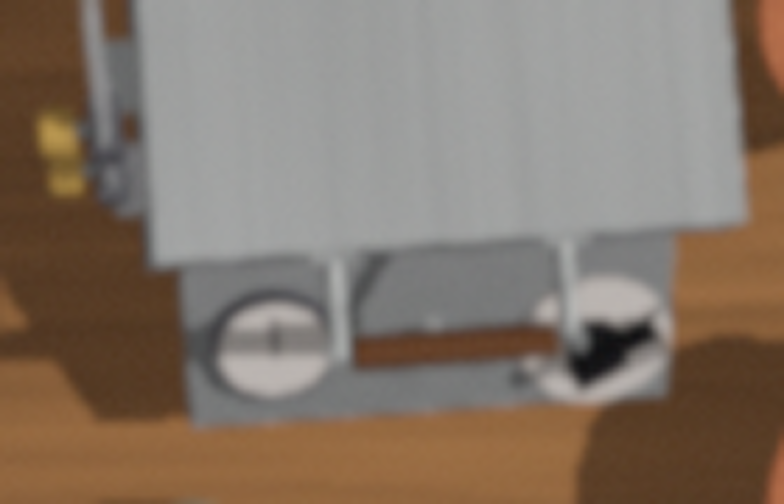

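```bash
cat >> h.py <<'E'
from scipy.optimize import least_squares
E
python3 - <<'E'
from h import *
t=pickle.load(open("top.pkl","rb"));s=pickle.load(open("scene.pkl","rb"))
U=[(246,132),(349,125),(225+747/5.6,190+218/5.6),(225+148/5.6,190+266/5.6),(225+355/5.6,190+361/5.6-1),(225+557/5.6,190+338/5.6)]
L=[[.122,.12,.2],[.122,-.12,.2],[-.12,-.12,.2],[-.12,.12,.2],[-.162,.042,.185],[-.162,-.042,.185]]
r=least_squares(lambda k:(proj(t,kw(k,L))-U).ravel(),[.58,-.08,-.05]);k=r.x
print(k,r.fun.round(1));np.save("k.npy",k)
print("handle",kw(k,lidpt(.2847,.07,0)))
print("scene check",proj(s,kw(k,L)).round(1))
for q in(.17,.22,.27,.42,.48,.54):
    P=kw(k,lidpt(.195,q,.133));print(q,proj(s,P).round(1),proj(t,P).round(1), ((proj(t,P)-[225,190])*5.6).round())
# switch: axis near panel, tips in crop px (panel ~45deg slope guess)
for z in (.06,.08):
  c=np.array([-.165,-.075,z])
  for a in(60,-60):
    sl=np.radians(45);d=.029*np.array([np.cos(np.radians(a))*np.cos(sl),-np.sin(np.radians(a)),np.cos(np.radians(a))*np.sin(sl)])
    print(a,((proj(t,kw(k,[c,c+d]))-[225,190])*5.6).round())
cv2.imwrite("pics/c2.png",cv2.resize(s["image"][110:185,200:300],None,fx=8,fy=8,interpolation=cv2.INTER_CUBIC))
E
```

```text
[ 0.59075398 -0.08124734  0.05305893] [-1.1 -0.7  0.4 -0.9  0.5  1.   0.6 -0.  -0.6  0.   0.2  0.5]
handle [[ 0.4289792  -0.089839    0.18491273]]
scene check [[297.  190.9]
 [223.7 258.1]
 [153.7 191.2]
 [227.  138. ]
 [195.  149.1]
 [169.8 166.8]]
0.17 [[243.8 145.8]] [[244.8 215.7]] [[111. 144.]]
0.22 [[244.3 143.7]] [[244.6 214.7]] [[110. 138.]]
0.27 [[244.9 141.8]] [[244.4 213.5]] [[108. 132.]]
0.42 [[247.7 136.4]] [[243.6 208.5]] [[104. 104.]]
0.48 [[249.2 134.5]] [[243.2 205.9]] [[102.  89.]]
0.54 [[250.9 132.8]] [[242.9 202.9]] [[100.  72.]]
60 [[587. 326.]
 [644. 300.]]
-60 [[587. 326.]
 [534. 308.]]
60 [[594. 328.]
 [652. 302.]]
-60 [[594. 328.]
 [541. 310.]]
```

View pics/c2.png

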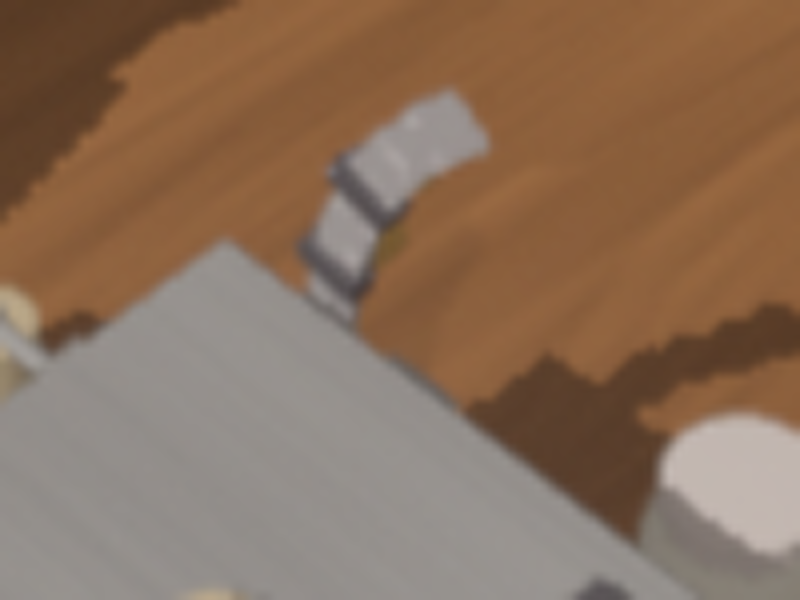

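The switch bar runs up to the right, from (328,257) to (342,248) in the top image, so it is ON and I need the lower clamp. In the scene crop both clamps are visible: the lower at about (245,145) and the upper at about (250,137). I'll refine the lower one with an overlay.

```bash
python3 - <<'E'
from h import *
t=pickle.load(open("top.pkl","rb"));s=pickle.load(open("scene.pkl","rb"));k=np.load("k.npy")
C=np.array([[.122,.12,.2],[.122,-.12,.2],[-.12,-.12,.2],[-.12,.12,.2]])
g=cv2.cvtColor(s["image"],cv2.COLOR_BGR2GRAY)
p=proj(s,kw(k,C))
c=cv2.cornerSubPix(g,(p+[.7,1.2]).astype(np.float32).reshape(-1,1,2),(4,4),(-1,-1),(3,50,.01)).reshape(-1,2)
print("pred",p.round(1).tolist(),"seen",c.round(1).tolist())
off=np.array([.7,1.5]);np.save("off.npy",off)
x0,y0,x1,y1,S=215,116,265,153,16
a=cv2.resize(s["image"][y0:y1,x0:x1],None,fx=S,fy=S,interpolation=cv2.INTER_CUBIC)
T=lambda P:tuple(np.round(((proj(s,kw(k,P))+off-[x0,y0])[0]+.5)*S-.5).astype(int).tolist())
for r in(.197,.217):
  for d in np.arange(5,45,1): cv2.line(a,T(lidpt(r,np.radians(d),.131)),T(lidpt(r,np.radians(d+1),.131)),(0,255,0),1)
for d in range(10,45,5):
  cv2.line(a,T(lidpt(.197,np.radians(d),.131)),T(lidpt(.190,np.radians(d),.131)),(0,0,255),1);cv2.line(a,T(lidpt(.217,np.radians(d),.131)),T(lidpt(.224,np.radians(d),.131)),(0,0,255),1)
cv2.imwrite("pics/c3.png",a)
E
```

```text
pred [[297.0, 190.9], [223.7, 258.1], [153.7, 191.2], [227.0, 138.0]] seen [[294.0, 196.0], [224.39999389648438, 259.29998779296875], [154.39999389648438, 192.39999389648438], [227.8000030517578, 139.39999389648438]]
```

View pics/c3.png

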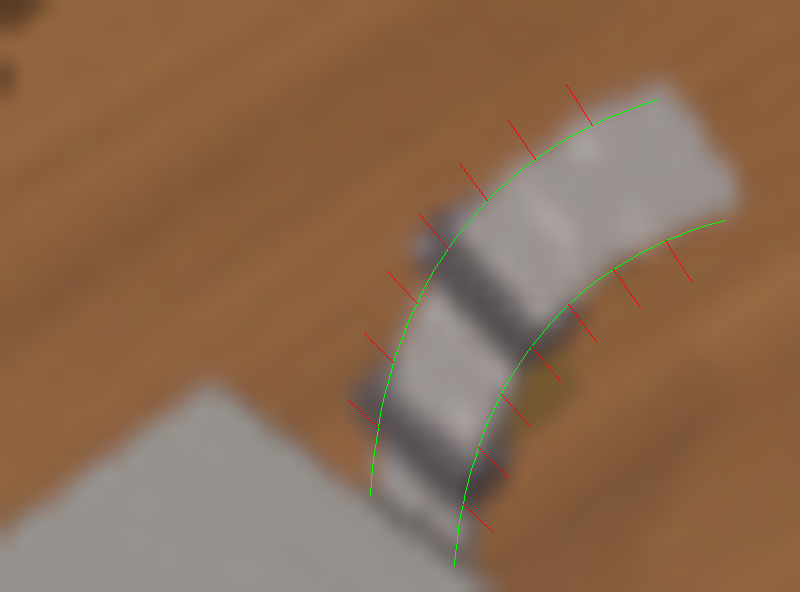

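The clamps cross the overlaid arc at about 12° and 25°. I'll unwarp the arc to polar coordinates for a sharper reading.

```bash
python3 - <<'E'
from h import *
from plant import eyes
k=np.load("k.npy")
F=[eyes.grab_frame("scene") for _ in range(4)]
s=F[0];im=np.mean([f["image"].astype(np.float32) for f in F],0);print("noise",(F[0]["image"].astype(float)-F[1]["image"]).std())
E_=np.arange(2,52,.25);Rr=np.arange(.185,.230,.001)
out=[]
for y in(.131,.125):
  P=np.array([[lidpt(r,np.radians(e),y) for e in E_] for r in Rr])
  uv=(proj(s,kw(k,P.reshape(-1,3)))+[.75,1.3]).reshape(len(Rr),len(E_),2).astype(np.float32)
  w=cv2.remap(im,uv[...,0],uv[...,1],cv2.INTER_CUBIC).clip(0,255);out.append(w)
  m=(Rr>.201)&(Rr<.213)
  g=w[m].mean((0,2));print(y);print([(float(e),int(v)) for e,v in zip(E_[::3],g[::3])])
b=np.vstack([cv2.resize(w,(800,270),interpolation=cv2.INTER_CUBIC) for w in out])
for i,d in enumerate(range(5,50,5)): cv2.line(b,(int((d-2)*16),255),(int((d-2)*16),285),(0,0,255),1)
lo,hi=40,190
cv2.imwrite("pics/c4.png",((b-lo)*255/(hi-lo)).clip(0,255).astype(np.uint8))
E
```

```text
noise 0.6748613635090046
0.131
[(2.0, 143), (2.75, 142), (3.5, 135), (4.25, 122), (5.0, 112), (5.75, 116), (6.5, 130), (7.25, 137), (8.0, 130), (8.75, 113), (9.5, 95), (10.25, 85), (11.0, 85), (11.75, 93), (12.5, 106), (13.25, 124), (14.0, 141), (14.75, 150), (15.5, 152), (16.25, 151), (17.0, 149), (17.75, 148), (18.5, 149), (19.25, 149), (20.0, 151), (20.75, 148), (21.5, 135), (22.25, 112), (23.0, 92), (23.75, 83), (24.5, 86), (25.25, 95), (26.0, 111), (26.75, 132), (27.5, 146), (28.25, 150), (29.0, 149), (29.75, 148), (30.5, 149), (31.25, 151), (32.0, 156), (32.75, 159), (33.5, 157), (34.25, 152), (35.0, 149), (35.75, 148), (36.5, 148), (37.25, 149), (38.0, 150), (38.75, 150), (39.5, 149), (40.25, 148), (41.0, 148), (41.75, 148), (42.5, 148), (43.25, 148), (44.0, 148), (44.75, 147), (45.5, 144), (46.25, 134), (47.0, 116), (47.75, 102), (48.5, 98), (49.25, 98), (50.0, 98), (50.75, 98), (51.5, 98)]
0.125
[(2.0, 144), (2.75, 144), (3.5, 143), (4.25, 143), (5.0, 143), (5.75, 140), (6.5, 130), (7.25, 117), (8.0, 112), (8.75, 121), (9.5, 134), (10.25, 136), (11.0, 126), (11.75, 110), (12.5, 93), (13.25, 85), (14.0, 86), (14.75, 95), (15.5, 109), (16.25, 126), (17.0, 140), (17.75, 146), (18.5, 149), (19.25, 148), (20.0, 148), (20.75, 147), (21.5, 148), (22.25, 150), (23.0, 151), (23.75, 148), (24.5, 133), (25.25, 110), (26.0, 91), (26.75, 84), (27.5, 87), (28.25, 96), (29.0, 114), (29.75, 134), (30.5, 147), (31.25, 150), (32.0, 149), (32.75, 148), (33.5, 149), (34.25, 152), (35.0, 156), (35.75, 159), (36.5, 156), (37.25, 151), (38.0, 148), (38.75, 148), (39.5, 148), (40.25, 149), (41.0, 150), (41.75, 150), (42.5, 149), (43.25, 148), (44.0, 148), (44.75, 148), (45.5, 148), (46.25, 147), (47.0, 147), (47.75, 146), (48.5, 140), (49.25, 125), (50.0, 107), (50.75, 99), (51.5, 98)]
```

View pics/c4.png

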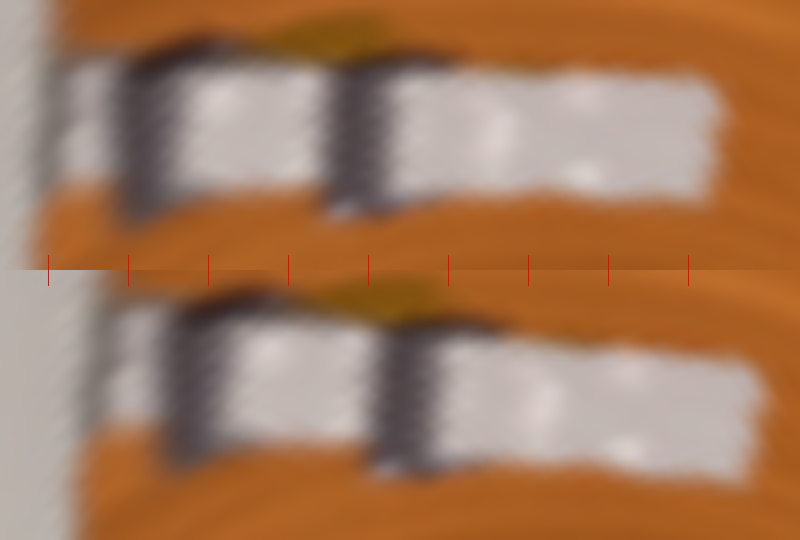

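```bash
python3 - <<'E'
from h import *
from plant import eyes
k=np.load("k.npy")
F=[eyes.grab_frame("top") for _ in range(3)]
t=F[0];im=np.mean([f["image"].astype(np.float32) for f in F],0)
# local edge check: refine corner offset near front-left lid corner
g=im.mean(2).astype(np.float32)
C=np.array([[.122,.12,.2],[.122,-.12,.2],[-.12,-.12,.2],[-.12,.12,.2]])
p=proj(t,kw(k,C));c=cv2.cornerSubPix(g.astype(np.uint8),p.astype(np.float32).reshape(-1,1,2),(3,3),(-1,-1),(3,50,.01)).reshape(-1,2);print((c-p).round(2).tolist())
brass=(im[...,2]-im[...,0])[203:232,228:246];
hsv=cv2.cvtColor(im.astype(np.uint8),cv2.COLOR_BGR2HSV)[203:232,228:246]
print("R-B");print(brass.astype(int))
print("sum");print(g[203:232,228:246].astype(int))
for q in(.17,.2,.23,.26,.4,.43,.46,.49,.52): print(q,proj(t,kw(k,[lidpt(.207,q,.133),lidpt(.207,q,.15)])).round(1).tolist())
a=cv2.resize(im[195:235,224:256].astype(np.uint8),None,fx=15,fy=15,interpolation=cv2.INTER_CUBIC)
for q in np.arange(.15,.6,.05):
  u,v=(((proj(t,kw(k,lidpt(.207,q,.165)))[0]-[224,195])+.5)*15).astype(int).tolist();cv2.line(a,(u-8,v),(u+8,v),(0,0,255),1)
cv2.imwrite("pics/c5.png",a)
E
```

```text
[[0.18, 0.47], [-0.92, 0.18], [-0.86, -0.92], [-0.2, -0.41]]
R-B
[[ 51  52  51  50  51  50  50  50  50  50  49  43  25  10   2   0  -1  -1]
 [ 50  50  50  50  50  49  50  50  49  50  50  44  27  10   2   0  -1  -1]
 [ 50  51  50  50  51  49  49  52  51  51  52  46  30  11   2  -1   0  -1]
 [ 50  51  50  51  50  51  51  52  52  52  52  48  30  10   1   0  -1  -2]
 [ 50  50  50  50  50  52  51  51  51  52  50  46  25   6   0  -1  -1  -3]
 [ 50  50  51  49  51  53  54  53  53  52  51  45  23   4   0   0  -1  -3]
 [ 50  51  50  54  58  59  59  59  59  57  52  45  24   3   0   0  -1  -2]
 [ 50  49  52  58  66  72  71  68  65  59  50  42  22   3  -1   0  -1  -1]
 [ 50  50  53  62  78  87  85  78  71  61  43  28  15   1  -1   0  -1   0]
 [ 49  49  54  68  87  97  97  91  82  69  40  15   5   0  -1   0  -1   0]
 [ 50  49  53  67  89 101 103 100  95  80  47  15   2   0  -1   0  -1  -1]
 [ 49  49  52  67  87 100 102 102  99  87  60  29  10   2  -1  -1  -1  -2]
 [ 48  48  51  63  83  96  99  99  98  90  72  47  24   5   0  -1  -2  -2]
 [ 50  50  50  59  77  89  92  93  93  89  78  57  31   7  -
[... 2960 characters left out ...]
59  60  60  60  61  60  61  61  62  60  61  60  62  66  77]
 [ 59  58  59  59  60  59  60  60  60  60  59  60  59  59  60  60  63  74]
 [ 60  59  58  59  59  60  60  59  59  60  59  59  60  59  59  60  60  64]
 [ 60  59  60  60  61  60  60  60  60  60  61  60  61  60  61  59  59  60]
 [ 60  59  60  60  60  60  60  60  60  61  61  61  61  60  60  61  61  60]]
0.17 [[245.1, 220.9], [237.6, 221.4]]
0.2 [[245.0, 220.4], [237.4, 220.9]]
0.23 [[244.9, 219.7], [237.2, 220.3]]
0.26 [[244.7, 219.0], [237.0, 219.5]]
0.4 [[244.0, 214.4], [236.0, 214.9]]
0.43 [[243.8, 213.1], [235.8, 213.7]]
0.46 [[243.6, 211.8], [235.5, 212.3]]
0.49 [[243.4, 210.3], [235.3, 210.9]]
0.52 [[243.2, 208.8], [235.0, 209.4]]
```

View pics/c5.png

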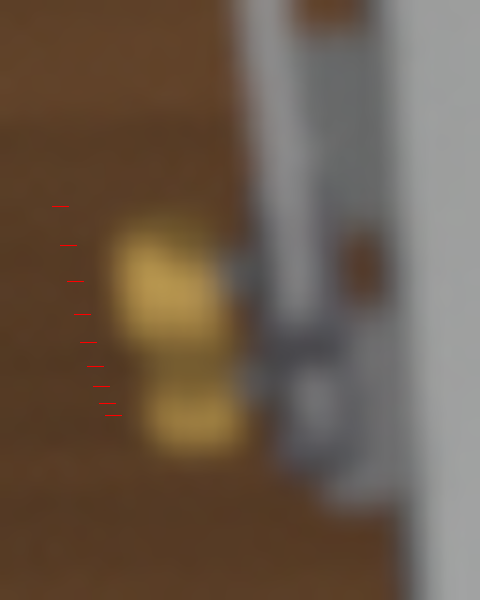

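The top crop shows the brass screws. Their centres are at rows of about 213.7 (upper clamp) and 221.2 (lower), which fits about 0.43 and 0.20 rad. Next I move above the handle.

Call:
{"op": "play_rows", "data": {"rows": [{"xyz":[20,44,0],"twist":[0,0,7]},{"xyz":[40,87,0],"twist":[0,0,14]},{"xyz":[59,131,0],"twist":[0,0,21]},{"xyz":[79,174,0],"twist":[0,0,28]},{"xyz":[99,218,0],"twist":[0,0,35]},{"xyz":[119,262,0],"twist":[0,0,42]},{"xyz":[139,305,0],"twist":[0,0,49]},{"xyz":[158,349,0],"twist":[0,0,56]},{"xyz":[178,392,0],"twist":[0,0,63]},{"xyz":[198,436,0],"twist":[0,0,69.2]}], "hand": 38, "squeeze": 5}}

```text
t: 1.7
tool_pos: [0.4312, -0.0883, 0.405]
orientation: [179.9, 0.0, 93.3]
contact_force: [0.5, 0.1, 0.1]
opening: 0.0378
finger_force: 0.0
```

Call:
{"op": "play_rows", "data": {"rows": [{"xyz":[0,0,-5],"twist":[0,0,0]},{"xyz":[0,0,-10],"twist":[0,0,0]}]}}

```text
t: 1.95
tool_pos: [0.4306, -0.09, 0.3944]
orientation: [-180.0, 0.0, 93.1]
contact_force: [-0.1, -0.6, -0.9]
opening: 0.0376
finger_force: 0.0
```

Call:
{"op": "play_rows", "data": {"rows": [{"xyz":[0,0,-8],"twist":[0,0,0]},{"xyz":[0,0,-16],"twist":[0,0,0]},{"xyz":[0,0,-24],"twist":[0,0,0]},{"xyz":[0,0,-30],"twist":[0,0,0]},{"xyz":[0,0,-30],"twist":[0,0,0]}]}}

```text
t: 2.58
tool_pos: [0.4305, -0.0898, 0.364]
orientation: [-179.9, -0.0, 93.1]
contact_force: [-0.3, 1.1, -0.1]
opening: 0.0382
finger_force: 0.0
```

```bash
python3 - <<'E'
from h import *
from plant import eyes
f=eyes.grab_frame("top");cv2.imwrite("pics/t1.png",cv2.resize(f["image"][190:290,225:365],None,fx=5,fy=5,interpolation=cv2.INTER_CUBIC))
E
```

```text
(no output)
```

View pics/t1.png

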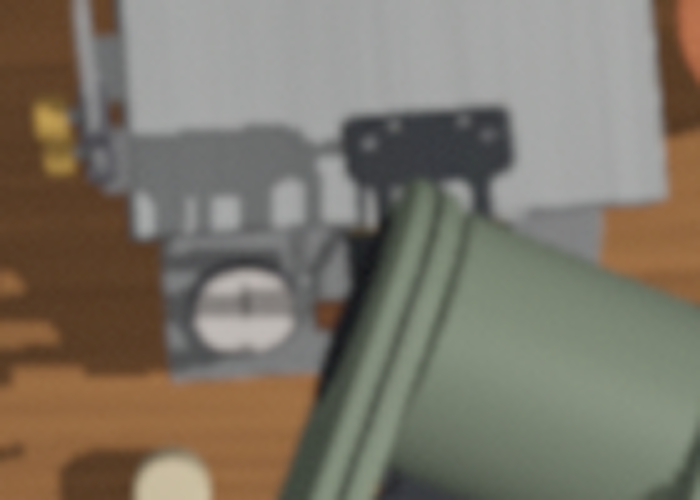

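Call:
{"op": "play_rows", "data": {"rows": [{"xyz":[0,0,0],"twist":[0,0,0]},{"xyz":[0,0,0],"twist":[0,0,0]},{"xyz":[0,0,0],"twist":[0,0,0]},{"xyz":[0,0,0],"twist":[0,0,0]}], "hand": 8, "squeeze": 4}}

```text
t: 3.12
tool_pos: [0.4317, -0.0897, 0.3654]
orientation: [179.7, 0.0, 93.1]
contact_force: [4.5, 1.4, -1.3]
opening: 0.0151
finger_force: 4.0
```

The picture shows the gripper over the handle, with the clamps still visible near (85,150). The fingers closed on 15 mm, which is the grip. I'll centre slightly and squeeze firmly.

Call:
{"op": "play_rows", "data": {"rows": [{"xyz":[1.5,0,0],"twist":[0,0,0]},{"xyz":[1.5,0,0],"twist":[0,0,0]}], "squeeze": 15}}

```text
t: 3.38
tool_pos: [0.4325, -0.0898, 0.3651]
orientation: [180.0, 0.0, 93.1]
contact_force: [1.8, 1.5, 2.4]
opening: 0.0142
finger_force: 15.0
```

Call:
{"op": "play_rows", "data": {"rows": [{"xyz":[0,0,0],"twist":[0,0,0]},{"xyz":[0,0,0],"twist":[0,0,0]},{"xyz":[0,0,0],"twist":[0,0,0]}], "squeeze": 45}}

```text
t: 3.75
tool_pos: [0.4324, -0.0898, 0.365]
orientation: [180.0, 0.0, 93.1]
contact_force: [1.7, 0.8, 2.4]
opening: 0.0139
finger_force: 45.0
```

Call:
{"op": "play_rows", "data": {"rows": [{"xyz":[0.2,0,3],"twist":[0,0,0]},{"xyz":[0.6,0,7],"twist":[0,0,0]},{"xyz":[1.0,0,11],"twist":[0,0,0]},{"xyz":[1.5,0.1,15],"twist":[0,0,0]},{"xyz":[2.0,0.1,19],"twist":[0,0,0]},{"xyz":[2.6,0.1,23],"twist":[0,0,0]},{"xyz":[3.0,0.2,26],"twist":[0,0,0]},{"xyz":[3.4,0.2,28.2],"twist":[0,0,0]},{"xyz":[3.4,0.2,28.2],"twist":[0,0,0]}]}}

```text
t: 4.88
tool_pos: [0.4356, -0.0896, 0.391]
orientation: [-180.0, -0.0, 93.1]
contact_force: [5.5, -0.6, -8.1]
opening: 0.0136
finger_force: 45.0
```

Call:
{"op": "play_rows", "data": {"rows": [{"xyz":[0.8,0,4.5],"twist":[0,0,0]},{"xyz":[1.7,0.1,9],"twist":[0,0,0]},{"xyz":[2.7,0.1,13.5],"twist":[0,0,0]},{"xyz":[3.7,0.2,18],"twist":[0,0,0]},{"xyz":[4.8,0.2,22.5],"twist":[0,0,0]},{"xyz":[5.6,0.3,26],"twist":[0,0,0]},{"xyz":[6.3,0.3,29],"twist":[0,0,0]},{"xyz":[6.8,0.3,31],"twist":[0,0,0]},{"xyz":[6.8,0.3,31],"twist":[0,0,0]},{"xyz":[6.8,0.3,31],"twist":[0,0,0]}]}}

```text
t: 6.12
tool_pos: [0.4423, -0.0893, 0.4211]
orientation: [-179.9, -0.0, 93.1]
contact_force: [7.0, -1.1, -9.9]
opening: 0.0138
finger_force: 45.0
```

```bash
python3 - <<'E'
from h import *
from plant import eyes,readout
F=[eyes.grab_frame("top") for _ in range(3)];t=F[0];im=np.mean([f["image"].astype(np.float32) for f in F],0)
S=[eyes.grab_frame("scene") for _ in range(3)];s=S[0];js=np.mean([f["image"].astype(np.float32) for f in S],0)
pickle.dump((t,im,s,js),open("l.pkl","wb"))
a=cv2.resize(im[195:235,224:256].astype(np.uint8),(400,500),interpolation=cv2.INTER_CUBIC)
b=cv2.resize(js[115:155,215:247].astype(np.uint8),(400,500),interpolation=cv2.INTER_CUBIC)
cv2.imwrite("pics/l1.png",np.hstack([a,b]))
d=readout.sense();print(d["tool_pos"],d["contact_force"],d["t"])
E
```

```text
[ 0.44229705 -0.0893509   0.42104348] [  6.65885937  -1.00303715 -10.34748072] 6.425
```

View pics/l1.png

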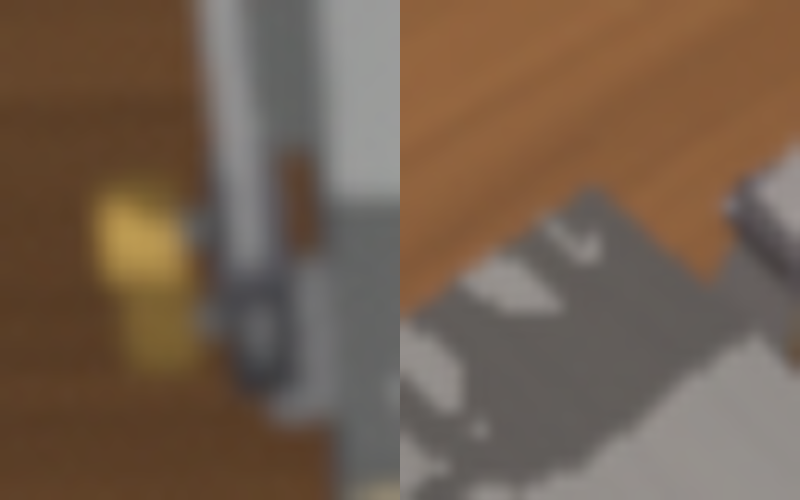

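The tool is steady at a lid angle of about 0.200 rad. The scene and top views independently put the lower clamp at about 0.20 rad. In the last picture the bench items and clamps look untouched, so I'm handing it in.

Call:
{"op": "play_rows", "data": {"rows": [{"xyz":[0,0,0.5],"twist":[0,0,0]},{"xyz":[0,0,0.5],"twist":[0,0,0]},{"xyz":[0,0,0.5],"twist":[0,0,0]},{"xyz":[0,0,0.5],"twist":[0,0,0]}]}}

```text
t: 6.92
tool_pos: [0.4424, -0.0894, 0.4216]
orientation: [-179.9, -0.0, 93.1]
contact_force: [7.1, -1.6, -9.7]
opening: 0.0143
finger_force: 45.0
```

```bash
python3 -c "
from plant import job,readout
d=readout.sense();print(d['tool_pos'],d['qvel'].round(2));print(job.finish_job())"
```

```text
[ 0.44238991 -0.08935753  0.42158986] [-0.07  0.   -0.04  0.03  0.03  0.04]
the job is handed in; nothing more can be done
None
```

I read the heater switch as ON, so the lid is held by its handle at about 0.20 rad, my image estimate for the lower clamp. I never saw the pointer itself against the clamp. The job is handed in, and no verdict came back.

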